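# Hook a small shelf into a slotted stand and push it down until it locks

## Task

Hang the small steel shelf on the bench stand: pass its two rear tabs into the upper pair of slots in the two uprights, then push it down firmly but without forcing until it clicks fully home on both sides, and let go. The uprights are clamped slightly off the middle of the foot, so feel gently for the slots; leave the cup, the bottle and the slide box where they stand.

Things in the scene. Friction and masses are not known exactly. Their poses are not given: they have to be found in the camera images.
- stand: Fixed bench stand. Origin on the worktop in the plane of the uprights' front faces, at the foot's middle; x points into the slots (away from the robot), y left, z up. Foot 150 (x -45 to 105) x 200 x 8 mm. Two steel uprights 40 mm wide, 138 mm high, 110 mm apart on centres, on one carriage clamped up to 10 mm left or right of the middle (not measured, stays put); between them free above z = 25 mm.
- home (a point): Point on the stand's foot frame, 70 mm above its origin: where the shelf's origin is when fully home (web against the uprights), but for the unmeasured sideways offset along y of up to 10 mm. Each upright: front plate 4 mm thick, hollow 19 mm behind, two slots on its centre line 11 mm wide, the upper from 100 to 124 mm above the worktop, the lower 56 to 80 mm.
- catch_l (a joint): Left of two sprung rollers behind the upper slots, 0 = out, up to 0.006 m pushed aside. They bar the tab tips: the shelf alone stops on them about 5 mm above home; both together need about 7 to 14 N of downward push, then it snaps down, necks on the slots' lower edges (a rigid stop), and the rollers hold the tips down.
- catch_r (a joint): Right sprung roller, same as the left.
- shelf: Loose steel shelf, 0.25 to 0.46 kg, standing on its underside, steel, 150 mm long. Origin at the foot of the middle of its web's rear face; x to the rear (tab side), y along the web, z up. Web 10 mm thick (x -10 to 0), 50 mm high. Shelf plate x -80 to -10 mm, 4 mm thick, lips 12 to 14 mm high at front and ends.
- tab_l (a point): Lower tip of the left tab, at x 8, y 55, z 18 mm of the shelf. A tab is 8 mm wide and 20 mm high: a neck at z 30 to 38 mm, reaching 10.5 mm back from the web, and a lip (x 5.5 to 10.5 mm) hanging from it down to z 18 mm with a diamond tip. It goes straight in along the stand's x with the shelf's origin 83 to 85 mm above the worktop until the web touches the uprights.
- tab_r (a point): Lower tip of the right tab, at x 8, y -55, z 18 mm of the shelf; same as the left.
- grip (a point): Point on the web of the shelf, in the middle of its length and thickness, 42 mm above its underside; pinch the 10 mm web here from above, fingers closing along the shelf's x.
- cup: Bystander: white-lidded specimen cup, 63 mm wide, 65 mm high, origin under its middle.
- white_bottle: Bystander: small white reagent bottle, 33 mm wide, 58 mm high, origin under its middle.
- slides: Bystander: closed flat slide box, 60 x 85 x 35 mm, origin under its middle.

How it is judged:
On the way:
1. both tabs pass into the upper slots, still above their seat (x of shelf in the frame of stand above -0.006 m and z of shelf in the frame of stand between 0.0755 and 0.089 m and angle between the x axis of shelf and the x axis of stand, either way round below 0.1 rad and y of shelf in the frame of stand between -0.014 and 0.014 m), for 0.1 s.
At the end, for the whole second after the job is handed in: The shelf hangs by both tabs in the upper slots: its origin within 4 mm of the uprights' front plane, 67 to 72.5 mm above the stand's origin, within 14 mm of its middle; y axes parallel within 0.03 rad, tilt under 0.12 rad; at rest (x of shelf in the frame of stand between -0.004 and 0.004 m and y of shelf in the frame of stand between -0.014 and 0.014 m and z of shelf in the frame of stand between 0.067 and 0.0725 m and angle between shelf's own z axis and vertical below 0.12 rad and angle between the y axis of shelf and the y axis of stand, either way round below 0.03 rad and linear speed of shelf below 0.01 m/s); the robot touches nothing.
It fails at once if the shelf is forced against the stand with more than 40 N (contact force between shelf and stand above 40 N).
It fails at once if the robot presses on the stand with more than 15 N (contact force between any of the fingers, the arm and stand above 15 N).
It fails at once if a bystander is moved by more than 20 mm (distance of any of cup, white_bottle, slides from where it was at the start of the episode above 0.02 m).
It also fails if it takes over 51 s, if anything falls off the work surface, if the arm or the gripper's body presses on something with over 40 N, if the wrist force passes 120 N, or if a joint passes its speed limit or range.

## Robot

A 7-joint arm with a two-finger parallel gripper is mounted at the origin on a cart in front of the work surface, level with it; the furniture and walls round the work are solid. World frame = base frame: x ahead of the robot, y to its left, z up, the work surface at z = 0. Lengths are in m, angles in rad, forces in N, time in s.
With the tool pointing down it reaches from about 0.4 to 0.85 m from the base axis. Payload 4.4 kg.
Tool frame: the origin (TCP) lies midway between the tips of the shut fingers; the grasp point (between the pads) lies 19 mm behind it; z points along the fingers, y is the line along which they close (so a half turn about z gives the same grasp; the last joint's range is limited). The gripper opens to 94 mm and grips with 3 to 60 N. Pads are 16 mm wide; open, the fingers measure 119 mm over their backs; the gripper's body (75 mm by 177 mm) begins 78 mm behind the grasp point.
Start: joints at [1.168, 0.628, 0.038, 1.517, -0.027, 0.996, -0.02], TCP at [0.215, -0.613, 0.205] pointing down, gripper open.
Joint ranges: [-3.06, 3.06], [-0.37, 2.12], [-1.25, 1.32], [0.18, 2.47], [-1.1, 4.24], [0.23, 1.98], [-2.94, 2.94]. Speed limits (rad/s): [2.57, 2.57, 3.14, 3.14, 3.14, 3.14, 3.14].

## Interface

Orientations are given as a unit quaternion [w, x, y, z].
In Python, from station import manip gives the robot as it stands. The module is installed in compiled form; this text tells all that it offers.
- The arm moves only by the shell command python3 -m creep 'ROWS' [FORCE]. ROWS is JSON, a list that holds one entry, the list of rows, each a list of 7 numbers: the shift along the tool's x, y, z in units of 50 mm (1.0 is 50 mm), then the turn, a rotation vector about the tool's x, y, z in units of 6 degrees (1.0 is 6 degrees), then the opening, from 0 (shut) to 1 (fully open). A call has 1 to 5 rows; each row shifts and turns the commanded pose from where the row before left it, along the tool's axes as they then stand; what a row does not reach is not made up. A row lasts 1/10 s, in which the tool goes at most 50 mm and 8.59 degrees, less where a joint would pass 70% of its speed; a pose out of reach is approached as far as the arm can. A call is refused whole if a number of a shift passes 1 or a number of a turn 1, either way. A call with a gripper value outside its range is refused whole. The fingers move at their own pace and stop on an object; FORCE is the grip in N (left out, the last holds). Time passes only in rows, so rows that do not move let the fingers close. It gives the time, the measured TCP pose, the force, the opening and the grip force at its end, in the units of the state.
- manip.observe(): the state, without advancing time (a new reading comes with each control period).
- manip.camera(name): name is "side" or "top"; returns a dict with "frame" (384x512x3 uint8, red, green, blue), "intrinsics" (3x3 intrinsics, pixels), "rvec" (rotation vector, rad) and "tvec" (3), from world to camera coordinates, as OpenCV has them. Camera axes: x right, y down, z forward; pixel columns grow to the right and rows downward; lengths in m; the calibration is good to about 2 mm. A picture is of the moment at which its call begins. There is no depth.
- manip.close_job(): hands the job in; it is judged then, once.
The state is a dict: "time_s": time; "qpos": joint angles; "dq": joint speeds; "joint_torque": joint torques, N m; "tool_pos": TCP position; "orientation": TCP orientation; "wrist_force": force on the tool from outside, world axes, zero at the start; "wrist_torque": the same for the moment, N m; "grip_width": opening from 0.0 (shut) to 1.0 (fully open); "grip_force": force on a finger pad.
Only numpy, scipy, OpenCV 4.12 (cv2) and the standard library are available. Lean on these libraries where they do the work, as an engineer would, in place of code of your own. Each camera call takes 0.05 s, during which the arm holds its last target. There are 200 camera calls.

## Working session

There is one attempt and no reset: what is moved stays moved. The work goes in short steps, Python scripts to look and compute and a shell command to move; the robot and the scene stay as the last step left them, time stands still between calls to the robot, and variables do not carry over. Pictures are saved under pics/ and viewed, at most 10 in all, crops included, and the job is handed in when it is done.

```bash
mkdir -p pics; python3 - <<'E'
from station import manip
import cv2,numpy as np,json
for n in("side","top"):
    c=manip.camera(n); cv2.imwrite(f"pics/{n}0.png",c["frame"][:,:,::-1])
    np.savez(f"{n}0.npz",**c)
    R=cv2.Rodrigues(np.array(c["rvec"]))[0];print(n,np.round(c["intrinsics"],1).tolist(),(-R.T@np.array(c["tvec"]).ravel()).round(3),R.round(2).tolist())
print(manip.observe())
E
```

```text
side [[361.9, 0.0, 260.3], [0.0, 361.9, 194.6], [0.0, 0.0, 1.0]] [0.45  0.855 0.777] [[-1.0, -0.09, -0.0], [-0.05, 0.62, -0.78], [0.07, -0.78, -0.62]]
top [[490.8, 0.0, 255.8], [0.0, 490.8, 193.4], [0.0, 0.0, 1.0]] [0.245 0.04  1.376] [[-0.06, -1.0, 0.0], [-0.97, 0.06, -0.22], [0.22, -0.02, -0.97]]
{'time_s': 0.1, 'qpos': array([ 1.16822389,  0.62922794,  0.03848352,  1.51822659, -0.02699643,
        0.99629456, -0.02000892]), 'dq': array([-0.00016596, -0.00188691,  0.00067178, -0.00312477,  0.00071398,
       -0.00038396, -0.00074127]), 'joint_torque': array([ 1.90861720e-03, -5.50782108e+01,  1.14712805e+00, -1.87114120e+01,
       -5.21729188e-02,  1.92205911e-02,  1.77121950e-05]), 'tool_pos': array([ 0.21460451, -0.61294244,  0.20467668]), 'orientation': array([-8.03578068e-04,  9.85859310e-01,  1.67573121e-01, -1.56783873e-04]), 'wrist_force': array([ 0.08616273, -0.10183947,  0.19999241]), 'wrist_torque': array([-0.01672071, -0.04979724,  0.04616298]), 'grip_force': 0.0, 'grip_width': 1.004960409983842}
```

View pics/side0.png

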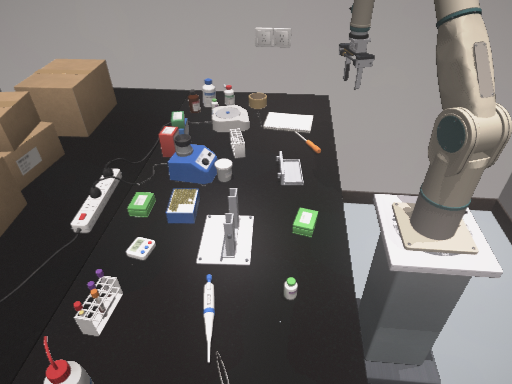

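View pics/top0.png

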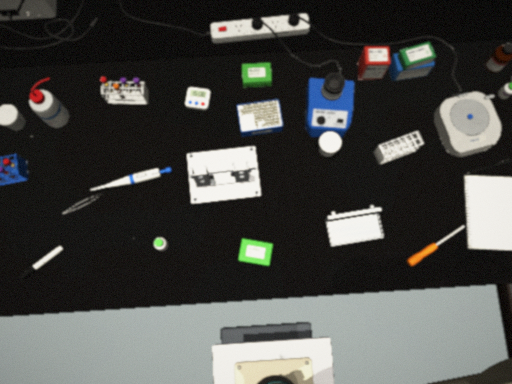

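The side view shows the stand near (228,235) and the shelf near (290,170). In the top view the stand's foot is near (224,174). The shelf is near (355,227) with its tabs facing away from the robot. The slide box is at (256,251), the bottle at (160,243) and the cup at (330,143). I'll enlarge the stand and shelf next.

```bash
python3 - <<'E'
import cv2,numpy as np
s=np.load("side0.npz")["frame"][:,:,::-1];t=np.load("top0.npz")["frame"][:,:,::-1]
def crop(im,x,y,w,h): return cv2.resize(im[y:y+h,x:x+w],(400,300),interpolation=cv2.INTER_CUBIC)
g=np.vstack([np.hstack([crop(s,190,180,80,88)[:,:],crop(s,265,145,48,48)]),np.hstack([crop(t,180,140,88,66),crop(t,315,195,80,60)])])
cv2.imwrite("pics/z.png",g)
E
```

```text
(no output)
```

View pics/z.png

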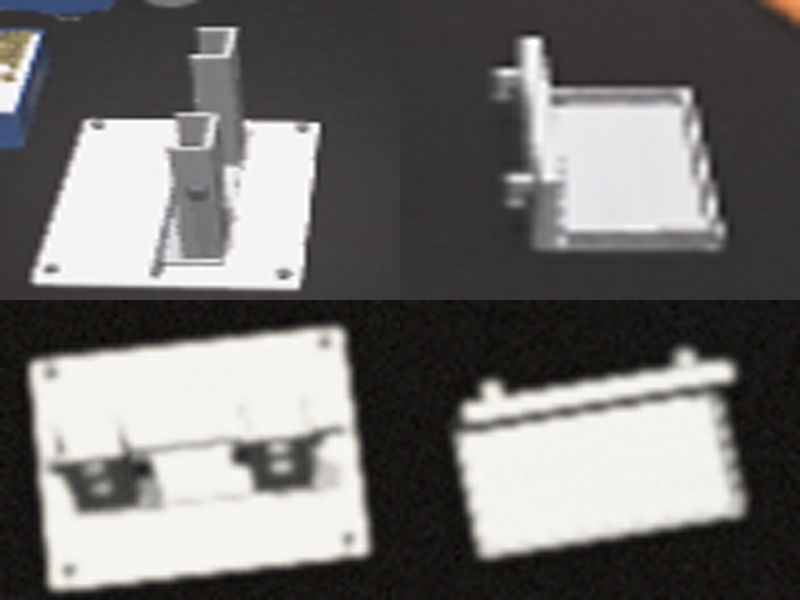

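The crops show the foot's four corners clearly in the top view, and each upright's dark front face with a bright slot spot at crop (98,480) and (280,465). The shelf's web rear edge runs from crop (460,405) to (735,362), with the tabs behind it. Next I measure these.

```bash
cat > h.py <<'E'
import cv2,numpy as np
from scipy.spatial.transform import Rotation as Ro
def cam(c): 
    R=cv2.Rodrigues(np.array(c["rvec"]))[0];t=np.array(c["tvec"]).ravel();return np.array(c["intrinsics"]),R,t
def plane(c,uv,z):
    K,R,t=cam(c);uv=np.atleast_2d(uv).astype(float)
    d=np.c_[uv,np.ones(len(uv))]@np.linalg.inv(K).T@R;o=-R.T@t
    return o+d*((z-o[2])/d[:,2])[:,None]
def proj(c,p):
    K,R,t=cam(c);return cv2.projectPoints(np.atleast_2d(np.array(p,float)),R,t,K,None)[0][:,0]
def tri(a,ua,b,ub):
    P=[cam(c)[0]@np.c_[cam(c)[1],cam(c)[2]] for c in(a,b)]
    X=cv2.triangulatePoints(P[0],P[1],np.array(ua,float).reshape(2,1),np.array(ub,float).reshape(2,1));return (X[:3]/X[3]).ravel()
def blob(c,seed,thr=110,s=4):
    g=cv2.cvtColor(c["frame"],cv2.COLOR_RGB2GRAY);g=cv2.resize(g,None,fx=s,fy=s,interpolation=cv2.INTER_CUBIC)
    cs=cv2.findContours((g>thr).astype(np.uint8),cv2.RETR_EXTERNAL,cv2.CHAIN_APPROX_NONE)[0]
    k=max((k for k in cs if cv2.contourArea(k)>200),key=lambda k:cv2.pointPolygonTest(k,(seed[0]*s,seed[1]*s),True))
    return (k[:,0]+.5)/s-.5
E
python3 - <<'E'
from h import *
t=np.load("top0.npz");s=np.load("side0.npz")
for c,n,seed in((t,'top',(224,200)),(s,'side',(245,225))):
    p=plane(c,blob(c,seed),.008)[:,:2].astype(np.float32)
    r=cv2.minAreaRect(p);print(n,r,cv2.boxPoints(r).round(4).tolist())
k=blob(t,(355,232),90);p=plane(t,k,.05)[:,:2]
print('shelf rect z.05',cv2.minAreaRect(p.astype(np.float32)))
h=cv2.approxPolyDP(k.astype(np.float32)[:,None],1.0,True)[:,0];print(h.round(1).tolist());print(plane(t,h,.05).round(4)[:,:2].tolist())
k=blob(s,(290,180),90);h=cv2.approxPolyDP(k.astype(np.float32)[:,None],1.0,True)[:,0];print('side',h.round(1).tolist())
E
```

```text
top ((0.6197662949562073, 0.10590728372335434), (0.15507356822490692, 0.20528481900691986), 3.0800840854644775) [[0.5368000268936157, 0.20419999957084656], [0.5479000210762024, -0.0007999999797903001], [0.7027000188827515, 0.007600000128149986], [0.6916999816894531, 0.2125999927520752]]
side ((0.6237935423851013, 0.03639078140258789), (0.15261808037757874, 0.3475611209869385), 3.045302629470825) [[0.5383999943733215, 0.20589999854564667], [0.5568000078201294, -0.1412000060081482], [0.7092000246047974, -0.1331000030040741], [0.6908000111579895, 0.21400000154972076]]
shelf rect z.05 ((0.44284719228744507, -0.2497899830341339), (0.09769085049629211, 0.16194979846477509), 5.763150215148926)
[[381.6000061035156, 207.89999389648438], [370.6000061035156, 204.10000610351562], [366.6000061035156, 208.39999389648438], [337.6000061035156, 213.10000610351562], [331.6000061035156, 210.60000610351562], [330.3999938964844, 213.89999389648438], [326.8999938964844, 215.39999389648438], [327.8999938964844, 219.89999389648438], [325.3999938964844, 221.60000610351562], [330.1000061035156, 245.6000061035
[... 636 characters left out ...]
8], [275.6000061035156, 156.39999389648438], [275.8999938964844, 159.89999389648438], [277.3999938964844, 160.39999389648438], [278.1000061035156, 158.39999389648438], [279.1000061035156, 159.89999389648438], [280.1000061035156, 171.60000610351562], [277.1000061035156, 172.60000610351562], [277.3999938964844, 177.10000610351562], [278.8999938964844, 177.60000610351562], [279.1000061035156, 175.60000610351562], [280.8999938964844, 175.39999389648438], [280.8999938964844, 184.10000610351562], [302.3999938964844, 184.60000610351562], [303.6000061035156, 180.60000610351562], [299.6000061035156, 158.89999389648438], [283.3999938964844, 158.60000610351562], [281.6000061035156, 150.60000610351562]]
```

```bash
python3 - <<'E'
from h import *
t=np.load("top0.npz");s=np.load("side0.npz")
for n,a,b in(("tabL top",(331.6,211.2),(277.3,173)),("tabR top",(370.4,204.8),(275.9,156.8)),("web far end",(381.3,208.5),(279.1,151))): print(n,tri(t,a,s,b).round(4))
# uprights: front-face dark regions within the foot, top view
yaw=np.radians(3.08);o=np.array([.5898,.1043]);X=np.array([np.cos(yaw),np.sin(yaw)]);Y=np.array([-X[1],X[0]])
def W(x,y,z): return np.r_[o+x*X+y*Y,z]
for z in(.008,.068,.112,.138): print(z,[proj(t,W(0,y,z))[0].round(1).tolist() for y in(-.075,-.055,-.035,.035,.055,.075)])
g=cv2.cvtColor(t["frame"],cv2.COLOR_RGB2GRAY).astype(float)
# row profiles along stand y at several heights of the front plane
ys=np.arange(-.095,.0951,.0025)
for z in(.03,.068,.09,.112,.13):
    uv=np.array([proj(t,W(0,y,z))[0] for y in ys],np.float32)
    v=cv2.remap(g.astype(np.float32),uv[:,0],uv[:,1],cv2.INTER_CUBIC).ravel()
    print(z,' '.join(f"{int(y*1000)}:{int(q)}" for y,q in zip(ys,v)))
E
```

```text
tabL top [ 0.4856 -0.19    0.041 ]
tabR top [ 0.4972 -0.3002  0.0377]
web far end [ 0.4845 -0.327   0.0466]
0.008 [[250.2, 181.1], [243.3, 181.9], [236.4, 182.7], [212.1, 185.4], [205.2, 186.2], [198.3, 187.0]]
0.068 [[250.0, 175.7], [242.8, 176.6], [235.6, 177.4], [210.3, 180.2], [203.1, 181.1], [195.8, 181.9]]
0.112 [[249.9, 171.5], [242.5, 172.3], [235.0, 173.2], [208.9, 176.1], [201.4, 177.0], [193.9, 177.8]]
0.138 [[249.8, 168.8], [242.2, 169.7], [234.6, 170.6], [208.0, 173.6], [200.3, 174.4], [192.7, 175.3]]
0.03 -95:242 -92:245 -90:239 -87:227 -84:214 -82:205 -79:201 -77:201 -74:201 -72:186 -69:142 -67:92 -64:67 -62:67 -59:68 -57:75 -54:75 -52:75 -49:73 -47:70 -44:71 -42:75 -39:77 -37:80 -34:109 -32:165 -29:218 -27:240 -24:241 -22:239 -19:239 -17:237 -14:236 -12:237 -9:237 -7:237 -4:239 -2:241 0:241 2:241 5:240 7:237 10:236 12:236 15:237 17:238 20:235 22:220 25:187 27:163 30:162 32:170 35:173 37:153 40:110 42:78 45:75 47:81 50:76 52:76 55:75 57:78 60:78 62:71 65:69 67:75 70:75 72:78 75:96 77:145 80:202 82:236 85:242 87:242 90:244 92:244 95:233
0.068 -95:227 -92:245 -90:242 -87
[... 1473 characters left out ...]
:61 45:63 47:65 50:78 52:111 55:145 57:154 60:146 62:124 65:93 67:68 70:61 72:68 75:90 77:132 80:166 82:201 85:224 87:218 90:159 92:71 95:23
0.13 -95:159 -92:215 -90:215 -87:196 -84:195 -82:194 -79:173 -77:137 -74:97 -72:84 -69:88 -67:99 -64:99 -62:102 -59:112 -57:130 -54:146 -52:159 -49:166 -47:155 -44:128 -42:103 -39:97 -37:101 -34:106 -32:103 -29:97 -27:105 -24:144 -22:193 -19:228 -17:237 -14:236 -12:228 -9:220 -7:221 -4:223 -2:225 0:229 2:235 5:236 7:232 10:230 12:224 15:221 17:224 20:215 22:198 25:158 27:130 30:121 32:119 35:84 37:68 40:84 42:102 45:106 47:108 50:121 52:142 55:157 57:152 60:142 62:128 65:111 67:104 70:105 72:103 75:99 77:108 80:131 82:169 85:195 87:153 90:68 92:22 95:14
```

```bash
cat >> h.py <<'E'
def prof(c,o,yaw,x,z,ys):
    X=np.array([np.cos(yaw),np.sin(yaw)]);Y=np.array([-X[1],X[0]])
    p=np.array([np.r_[o+x*X+y*Y,z] for y in ys]) if np.isscalar(x) else np.array([np.r_[o+xx*X+ys*Y,z] for xx in x])
    uv=proj(c,p).astype(np.float32);g=cv2.cvtColor(c["frame"],cv2.COLOR_RGB2GRAY).astype(np.float32)
    return cv2.remap(g,uv[:,0],uv[:,1],cv2.INTER_CUBIC).ravel()
def mids(ys,v,thr=None):
    thr=(v.max()+v.min())/2 if thr is None else thr;i=np.flatnonzero(np.diff((v>thr).astype(int)))
    return ys[i]+(thr-v[i])/(v[i+1]-v[i])*(ys[1]-ys[0])
E
python3 - <<'E'
from h import *
t=np.load("top0.npz");o=np.array([.480,-.25]);yaw=np.radians(5.9);d=np.arange(-.1,.1001,.001)
for x in(.006,.008,.010): print('tab edges mm',x,(mids(d,prof(t,o,yaw,x,.038,d))*1e3).round(1))
for x in(-.003,-.005,-.007): print('web ends',x,(mids(d,prof(t,o,yaw,x,.05,d),120)*1e3).round(1))
xs=np.arange(-.02,.03,.001)
for y in(-.04,-.03,-.02,-.01,0,.01,.02,.03,.04): print(y,(mids(xs,prof(t,o,yaw,xs,.05,y),120)*1e3).round(1))
E
```

```text
tab edges mm 0.006 [-60.6 -47.2  49.4  62. ]
tab edges mm 0.008 [-59.9 -48.2  49.8  61.8]
tab edges mm 0.01 [-59.6 -48.7  49.9  61.8]
web ends -0.003 [-75.7  77. ]
web ends -0.005 [-76.2  77.3]
web ends -0.007 [-75.9  77.1]
-0.04 [2.2]
-0.03 [-14.3 -11.3   2.3]
-0.02 [1.7]
-0.01 [-13.6 -11.6   2.6]
0 [-14.2 -11.9   1.9]
0.01 [2.3]
0.02 [-14.5 -11.3   2.1]
0.03 [1.8]
0.04 [-13.8 -11.5   2.5]
```

```bash
python3 -m creep '[[[0,0,0,0,0,-1,0.5],[0,0,0,0,0,-1,0.5],[0,0,0,0,0,-1,0.5],[0,0,0,0,0,-1,0.5],[0,0,0,0,0,-1,0.5]]]' 20 >/dev/null
python3 -m creep '[[[0,0,0,0,0,-1,0.5],[0,0,0,0,0,-1,0.5],[0,0,0,0,0,-1,0.5],[0,0,0,0,0,-1,0.5],[0,0,0,0,0,-1,0.5]]]' >/dev/null
python3 -m creep '[[[0,0,0,0,0,-1,0.5],[0,0,0,0,0,-1,0.5],[0,0,0,0,0,-0.77,0.5],[0,0,0,0,0,0,0.5],[0,0,0,0,0,0,0.5]]]'
cat > st.py <<'E'
from station import manip
from h import *
import sys
def go(x,y,z,yaw):
    s=manip.observe();q=s["orientation"];R=Ro.from_quat(q[[1,2,3,0]]);M=R.as_matrix()
    c,sn=np.cos(np.radians(yaw)),np.sin(np.radians(yaw));T=np.array([[-sn,c,0],[c,sn,0],[0,0,-1]]).T
    T=np.c_[[-sn,c,0],[c,sn,0],[0,0,-1]]
    print('t',round(s["time_s"],2),'pos',s["tool_pos"].round(4),'yaw',np.degrees(np.arctan2(M[1,1],M[0,1])).round(2),'F',np.round(s["wrist_force"],2),'T',np.round(s["wrist_torque"],2),'w',round(s["grip_width"],3),'gf',round(s["grip_force"],1))
    print('shift units',(M.T@(np.array([x,y,z])-s["tool_pos"])/.05).round(2),'turn units',(np.degrees((R.inv()*Ro.from_matrix(T)).as_rotvec())/6).round(3))
if __name__=="__main__": go(*map(float,sys.argv[1:5]))
E
python3 st.py .4753 -.2497 .12 5.9
```

```text
time_s: 1.6
tool_pos: [0.2146, -0.6133, 0.2051]
orientation: [-0.0, 0.67, 0.742, 0.0]
wrist_force: [-0.1, -0.4, -0.7]
grip_width: 0.502
grip_force: 0.0
t 1.6 pos [ 0.2146 -0.6133  0.2051] yaw 5.79 F [-0.11 -0.37 -0.67] T [-0.06 -0.1   0.02] w 0.502 gf 0.0
shift units [6.71 5.92 1.71] turn units [-0.001 -0.007 -0.018]
```

```bash
python3 -m creep '[[[0.5,0.45,0,0,0,0,0.5],[0.6,0.5,0,0,0,0,0.5],[0.6,0.5,0,0,0,0,0.5],[0.6,0.5,0,0,0,0,0.5],[0.6,0.5,0,0,0,0,0.5]]]' >/dev/null
python3 -m creep '[[[0.6,0.5,0.2,0,0,0,0.5],[0.6,0.5,0.2,0,0,0,0.5],[0.6,0.5,0.3,0,0,0,0.5],[0.6,0.5,0.3,0,0,0,0.5],[0.6,0.5,0.3,0,0,0,0.5]]]' >/dev/null
python3 -m creep '[[[0.6,0.5,0.3,0,0,0,0.5],[0.6,0.45,0.1,0,0,0,0.5],[0.2,0.5,0,0,0,0,0.5],[0,0,0,0,0,0,0.5],[0,0,0,0,0,0,0.5]]]' >/dev/null
python3 st.py .4753 -.2497 .024 5.9
```

```text
t 3.1 pos [ 0.4955 -0.2173  0.1204] yaw 5.92 F [-0.41 -0.92 -0.06] T [-0.03 -0.06  0.06] w 0.501 gf 0.0
shift units [-0.6  -0.47  1.93] turn units [-0.006  0.003  0.003]
```

```bash
python3 -m creep '[[[-0.3,-0.23,0,0,0,0,0.5],[-0.3,-0.24,0,0,0,0,0.5],[0,0,0.4,0,0,0,0.5],[0,0,0.4,0,0,0,0.5],[0,0,0.3,0,0,0,0.5]]]' >/dev/null
python3 -m creep '[[[0,0,0.3,0,0,0,0.5],[0,0,0.3,0,0,0,0.5],[0,0,0.23,0,0,0,0.5],[0,0,0,0,0,0,0.5],[0,0,0,0,0,0,0.5]]]' >/dev/null
python3 st.py .4753 -.2497 .0235 5.9
```

```text
t 4.1 pos [ 0.4748 -0.2503  0.0242] yaw 5.85 F [ 0.05 -1.46  0.63] T [-0.  -0.1  0. ] w 0.499 gf 0.0
shift units [0.01 0.01 0.01] turn units [-0.003  0.002 -0.009]
```

Now grip and lift 15 cm, then check.

```bash
python3 -m creep '[[[0,0,0,0,0,0,0.25],[0,0,0,0,0,0,0.1],[0,0,0,0,0,0,0],[0,0,0,0,0,0,0],[0,0,0,0,0,0,0]]]' 35 >/dev/null
python3 -m creep '[[[0,0,0,0,0,0,0],[0,0,0,0,0,0,0],[0,0,0,0,0,0,0],[0,0,0,0,0,0,0],[0,0,0,0,0,0,0]]]'
python3 st.py .4753 -.2497 .0235 5.9
```

```text
time_s: 5.1
tool_pos: [0.4754, -0.2497, 0.0242]
orientation: [0.0, 0.67, 0.743, 0.0]
wrist_force: [0.4, -0.4, 3.5]
grip_width: 0.1
grip_force: 35.0
t 5.1 pos [ 0.4754 -0.2497  0.0242] yaw 5.92 F [ 0.36 -0.43  3.49] T [ 0.02 -0.07  0.  ] w 0.1 gf 35.0
shift units [ 0.   -0.    0.01] turn units [0.003 0.001 0.003]
```

```bash
python3 -m creep '[[[0,0,-0.2,0,0,0,0],[0,0,-0.3,0,0,0,0],[0,0,-0.4,0,0,0,0],[0,0,-0.4,0,0,0,0],[0,0,-0.4,0,0,0,0]]]' 50 >/dev/null
python3 -m creep '[[[0,0,-0.4,0,0,0,0],[0,0,-0.3,0,0,0,0],[0,0,-0.2,0,0,0,0],[0,0,0,0,0,0,0],[0,0,0,0,0,0,0]]]' >/dev/null
python3 st.py .5497 .1058 .15 3.1
```

```text
t 6.1 pos [ 0.4746 -0.2496  0.1536] yaw 5.91 F [-0.19  0.63 -3.56] T [ 0.01 -0.18 -0.  ] w 0.104 gf 50.0
shift units [6.92 2.23 0.07] turn units [-0.009 -0.004  0.469]
```

```bash
python3 -m creep '[[[0.3,0.1,0,0,0,0,0],[0.5,0.15,0,0,0,0,0],[0.55,0.17,0,0,0,0,0],[0.55,0.17,0,0,0,0,0],[0.55,0.17,0,0,0,0,0]]]' >/dev/null
python3 -m creep '[[[0.55,0.17,0,0,0,0,0],[0.55,0.17,0,0,0,0,0],[0.55,0.17,0,0,0,0,0],[0.55,0.17,0,0,0,0,0],[0.55,0.17,0,0,0,0,0]]]' >/dev/null
python3 -m creep '[[[0.5,0.15,0,0,0,0.25,0],[0.4,0.12,0,0,0,0.22,0],[0.3,0.08,0,0,0,0,0],[0.2,0.03,0,0,0,0,0],[0.1,0.03,0,0,0,0,0]]]' >/dev/null
python3 -m creep '[[[0,0,0,0,0,0,0],[0,0,0,0,0,0,0],[0,0,0,0,0,0,0]]]' >/dev/null
python3 st.py .5497 .1058 .1082 3.1
python3 - <<'E'
from station import manip
import cv2,numpy as np
o=[]
for n,(x,y,w,h) in dict(side=(180,160,100,100),top=(180,120,100,100)).items():
    c=manip.camera(n);np.savez(n+"1.npz",**c);o.append(cv2.resize(c["frame"][y:y+h,x:x+w,::-1],(400,400),interpolation=cv2.INTER_CUBIC))
cv2.imwrite("pics/g1.png",np.hstack(o))
E
```

```text
t 7.9 pos [0.5431 0.0922 0.154 ] yaw 3.0 F [-0.48  0.28 -3.92] T [-0.04 -0.24  0.01] w 0.101 gf 50.0
shift units [0.27 0.15 0.91] turn units [-0.003  0.007 -0.017]
```

View pics/g1.png

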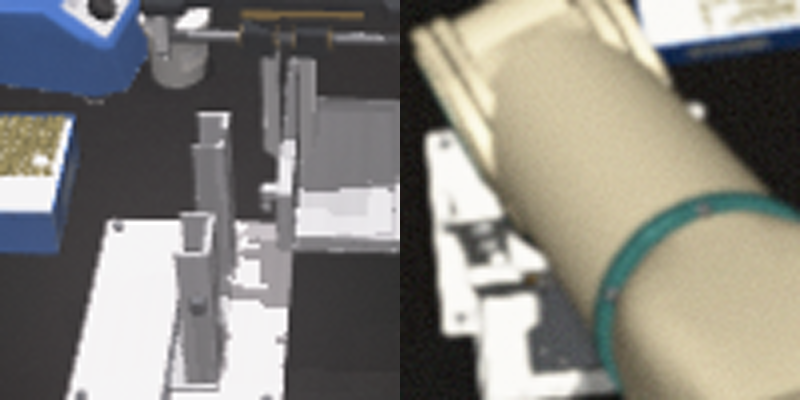

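The side crop shows the shelf held level in front of the uprights, its left tab near crop (265,195). In the top crop the arm hides the right half, but the left web end (about 480,275) and left slot (490,245) are visible. I'll move to the pre-insertion pose and measure the left end.

```bash
python3 -m creep '[[[0.14,0.08,0,0,0,0,0],[0.13,0.07,0.2,0,0,0,0],[0,0,0.3,0,0,0,0],[0,0,0.26,0,0,0,0],[0,0,0.15,0,0,0,0]]]' >/dev/null
python3 -m creep '[[[0,0,0,0,0,0,0],[0,0,0,0,0,0,0],[0,0,0,0,0,0,0]]]' >/dev/null
python3 st.py .5497 .1058 .1082 3.08
cat > m.py <<'E'
from station import manip
from h import *
import sys
t=manip.camera("top");np.savez("top_m.npz",**t);s=manip.observe();q=s["orientation"];M=Ro.from_quat(q[[1,2,3,0]]).as_matrix();yaw=np.arctan2(M[1,1],M[0,1])
X=np.array([np.cos(yaw),np.sin(yaw)]);o=s["tool_pos"][:2]+.005*X;z0=s["tool_pos"][2]-.0242
print('stand-frame y of nominal origin: ',((o-[.5896,.1079])@[-.0537,.9986]*1e3).round(2),'x',((o-[.5896,.1079])@[.9986,.0537]*1e3).round(2))
d=np.arange(.03,.1,.001)
for n,x,z in(("tab",.006,.038),("tab",.008,.038),("tab",.009,.038),("web",-.003,.05),("web",-.005,.05),("web",-.007,.05)):
    v=prof(t,o,yaw,x,z0+z,d);print(n,x,' '.join(f"{int(round(a*1e3))}:{int(b)}" for a,b in zip(d[::2],v[::2])))
c=t["frame"][120:220,170:270,::-1];cv2.imwrite("pics/"+sys.argv[1],cv2.resize(c,(500,500),interpolation=cv2.INTER_CUBIC))
E
python3 m.py m1.png
```

```text
t 8.8 pos [0.5505 0.1076 0.109 ] yaw 3.09 F [ 0.03  0.61 -3.22] T [ 0.04 -0.13 -0.01] w 0.102 gf 50.0
shift units [-0.04 -0.02  0.02] turn units [ 0.011 -0.002  0.002]
stand-frame y of nominal origin:  1.76 x -34.09
tab 0.006 30:197 32:233 34:248 36:251 38:250 40:250 42:250 44:249 46:246 48:236 50:231 52:237 54:247 56:248 58:233 60:212 62:198 64:210 66:233 68:246 70:249 72:250 74:250 76:249 78:251 80:250 82:210 84:128 86:61 88:24 90:21 92:29 94:25 96:25 98:21
tab 0.008 30:134 32:180 34:219 36:238 38:247 40:250 42:250 44:250 46:245 48:232 50:222 52:226 54:233 56:235 58:213 60:180 62:168 64:192 66:227 68:244 70:248 72:250 74:250 76:250 78:250 80:249 82:204 84:124 86:56 88:21 90:16 92:23 94:24 96:27 98:22
tab 0.009 30:104 32:152 34:197 36:229 38:246 40:250 42:250 44:249 46:244 48:230 50:217 52:216 54:221 56:222 58:200 60:164 62:150 64:178 66:220 68:243 70:248 72:250 74:250 76:250 78:250 80:249 82:203 84:121 86:53 88:21 90:17 92:22 94:23 96:26 98:25
web -0.003 30:249 32:250 34:250 36:250 38:248 40:247 42:246 44:244 46:244 48:246 50:248 52:248 54:247 56:247 58:246 60:247 62:247 64:249 66:250 68:250 70:249 72:247 74:245 76:246 78:246 80:241 82:184 84:98 86:33 88:23 90:20 92:23 94:26 96:28 98:18
web -0.005 30:227 32:224 34:222 36:223 38:230 40:237 42:239 44:237 46:241 48:247 50:250 52:250 54:250 56:250 58:251 60:251 62:250 64:250 66:250 68:249 70:248 72:246 74:243 76:243 78:245 80:241 82:186 84:102 86:37 88:23 90:19 92:19 94:21 96:26 98:19
web -0.007 30:185 32:175 34:169 36:169 38:176 40:188 42:208 44:227 46:241 48:249 50:250 52:250 54:250 56:251 58:251 60:253 62:253 64:253 66:252 68:250 70:247 72:243 74:241 76:241 78:243 80:235 82:181 84:99 86:38 88:26 90:23 92:21 94:20 96:22 98:23
```

View pics/m1.png

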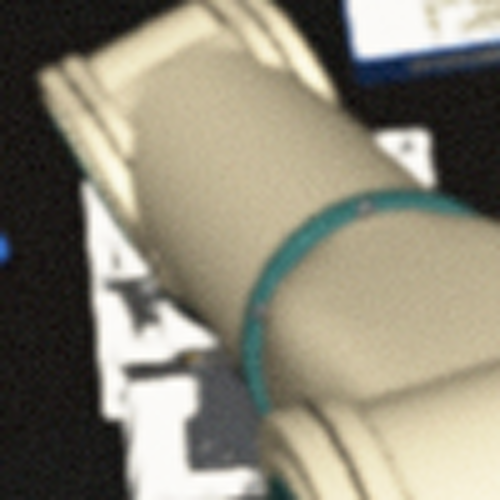

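The left tab and slot sit against the white foot, so contrast is poor there. The plate's left end, near crop (130,450), lies against the black worktop, so I'll use that for the side offset.

```bash
python3 -m creep '[[[-0.035,-0.015,0.02,0,0,0,0],[0,0,0,0,0,0,0],[0,0,0,0,0,0,0]]]' >/dev/null
cat > e.py <<'E'
from station import manip
from h import *
def run(t,o,yaw,z0,lab):
    d=np.arange(.055,.1,.001)
    for x in(-.072,-.066,-.06,-.054): print(lab,x,(mids(d,prof(t,o,yaw,x,z0+.013,d),120)*1e3).round(1),end=' ')
    print()
run(np.load("top0.npz"),np.array([.4803,-.2492]),np.radians(5.9),0,'ref')
t=manip.camera("top");s=manip.observe();q=s["orientation"];M=Ro.from_quat(q[[1,2,3,0]]).as_matrix();yaw=np.arctan2(M[1,1],M[0,1])
X=np.array([np.cos(yaw),np.sin(yaw)]);o=s["tool_pos"][:2]+.005*X
print('stand-frame y of nominal origin: ',((o-[.5896,.1079])@[-.0537,.9986]*1e3).round(2),'x',((o-[.5896,.1079])@[.9986,.0537]*1e3).round(2))
run(t,o,yaw,s["tool_pos"][2]-.0242,'now')
E
python3 e.py;python3 st.py .5497 .1058 .1082 3.08
```

```text
ref -0.072 [75.8] ref -0.066 [77.1] ref -0.06 [76.] ref -0.054 [77.] 
stand-frame y of nominal origin:  -0.15 x -35.26
now -0.072 [75.9] now -0.066 [76.8] now -0.06 [76.7] now -0.054 [75.8] 
t 9.2 pos [0.5494 0.1056 0.1076] yaw 3.08 F [ 0.12  0.62 -2.05] T [-0.05 -0.14  0.03] w 0.103 gf 50.0
shift units [ 0.    0.01 -0.01] turn units [ 0.003 -0.     0.001]
```

```bash
python3 -m creep '[[[0,0.1,-0.012,0,0,0,0],[0,0.15,0,0,0,0,0],[0,0.12,0,0,0,0,0],[0,0.07,0,0,0,0,0],[0,0,0,0,0,0,0]]]' >/dev/null
python3 -m creep '[[[0,0.02,0,0,0,0,0],[0,0.02,0,0,0,0,0],[0,0,0,0,0,0,0]]]' >/dev/null
python3 e.py;python3 st.py .5846 .1077 .1084 3.08
python3 -m creep '[[[0,0.02,0,0,0,0,0],[0,0.02,0,0,0,0,0],[0,0.02,0,0,0,0,0],[0,0,0,0,0,0,0],[0,0,0,0,0,0,0]]]' >/dev/null
python3 st.py .5846 .1077 .1084 3.08
```

```text
ref -0.072 [75.8] ref -0.066 [77.1] ref -0.06 [76.] ref -0.054 [77.] 
stand-frame y of nominal origin:  -0.04 x -11.44
now -0.072 [75.5] now -0.066 [77.2] now -0.06 [76.9] now -0.054 [84.8] 
t 10.05 pos [0.5732 0.107  0.1081] yaw 3.1 F [-0.07 -0.45 -4.01] T [-0.02 -0.15  0.03] w 0.103 gf 50.0
shift units [ 0.    0.23 -0.01] turn units [-0.     0.     0.004]
t 10.55 pos [0.5763 0.1071 0.1081] yaw 3.09 F [-1.39  0.49 -4.03] T [-0.03 -0.18  0.05] w 0.102 gf 50.0
shift units [ 0.    0.17 -0.01] turn units [-0.     0.     0.002]
```

```bash
python3 -m creep '[[[0,0.02,0,0,0,0,0],[0,0.02,0,0,0,0,0],[0,0,0,0,0,0,0],[0,0,0,0,0,0,0]]]' >/dev/null
python3 st.py .5846 .1077 .1084 3.08
```

```text
t 10.95 pos [0.5783 0.1072 0.1081] yaw 3.09 F [-0.64  0.01 -4.33] T [-0.01 -0.16 -0.03] w 0.104 gf 50.0
shift units [ 0.    0.13 -0.01] turn units [-0.     0.     0.002]
```

No resistance past the plate face, so the tabs are entering. I'll go on gently until the web touches.

```bash
python3 -m creep '[[[0,0.03,0,0,0,0,0],[0,0.03,0,0,0,0,0],[0,0.02,0,0,0,0,0],[0,0,0,0,0,0,0]]]' >/dev/null
python3 st.py .5846 .1077 .1084 3.08
python3 -m creep '[[[0,0.02,0,0,0,0,0],[0,0.02,0,0,0,0,0],[0,0,0,0,0,0,0]]]' >/dev/null
python3 st.py .5846 .1077 .1084 3.08
```

```text
t 11.35 pos [0.5825 0.1075 0.1081] yaw 3.09 F [-0.23  0.57 -3.21] T [-0.09 -0.1   0.  ] w 0.101 gf 50.0
shift units [ 0.    0.04 -0.01] turn units [ 0.003 -0.     0.002]
t 11.65 pos [0.5845 0.1076 0.1081] yaw 3.09 F [-0.05  0.73 -3.04] T [-0.03 -0.14  0.05] w 0.104 gf 50.0
shift units [ 0.    0.   -0.01] turn units [ 0.003 -0.001  0.002]
```

```bash
python3 -m creep '[[[0,0.02,0,0,0,0,0],[0,0.02,0,0,0,0,0],[0,0,0,0,0,0,0]]]' >/dev/null
python3 st.py .5846 .1077 .1084 3.08
```

```text
t 11.95 pos [0.5857 0.1076 0.1079] yaw 3.1 F [-1.39 -0.35 -2.48] T [-0.08  0.17  0.02] w 0.098 gf 50.0
shift units [ 0.   -0.02 -0.01] turn units [-0.01   0.001  0.003]
```

```bash
python3 -m creep '[[[0,0,0.03,0,0,0,0],[0,0,0.03,0,0,0,0],[0,0,0.03,0,0,0,0],[0,0,0.03,0,0,0,0],[0,0,0,0,0,0,0]]]' >/dev/null
python3 st.py .5846 .1077 .0942 3.08
python3 -m creep '[[[0,0,0.02,0,0,0,0],[0,0,0.02,0,0,0,0],[0,0,0,0,0,0,0]]]' >/dev/null
python3 st.py .5846 .1077 .0942 3.08
```

```text
t 12.45 pos [0.5858 0.1076 0.1016] yaw 3.1 F [-3.3   0.03 -4.13] T [-0.01  0.38 -0.02] w 0.105 gf 50.0
shift units [ 0.   -0.02  0.15] turn units [-0.009  0.001  0.003]
t 12.75 pos [0.5858 0.1079 0.1004] yaw 3.11 F [-5.59  0.53  2.33] T [-0.03  1.   -0.03] w 0.104 gf 50.0
shift units [-0.   -0.02  0.12] turn units [-0.007 -0.001  0.005]
```

```bash
python3 -m creep '[[[0,-0.012,0.02,0,0,0,0],[0,0,0,0,0,0,0]]]' >/dev/null
python3 st.py .5846 .1077 .0942 3.08
python3 -m creep '[[[0,0,0.02,0,0,0,0],[0,0,0,0,0,0,0]]]' >/dev/null
python3 st.py .5846 .1077 .0942 3.08
```

```text
t 12.95 pos [0.5858 0.108  0.1001] yaw 3.11 F [-6.06 -0.5   6.93] T [-0.06  1.14  0.  ] w 0.103 gf 50.0
shift units [-0.   -0.02  0.12] turn units [ 0.007 -0.001  0.004]
t 13.15 pos [0.5858 0.108  0.0994] yaw 3.1 F [-5.83 -0.14  7.36] T [-0.09  1.21 -0.02] w 0.103 gf 50.0
shift units [-0.   -0.02  0.1 ] turn units [ 0.007 -0.001  0.003]
```

```bash
python3 -m creep '[[[0,-0.01,0.02,0,0,0,0],[0,0,0,0,0,0,0]]]' >/dev/null
python3 st.py .5846 .1077 .0942 3.08
python3 -m creep '[[[0,0,0.02,0,0,0,0],[0,0,0,0,0,0,0]]]' >/dev/null
python3 st.py .5846 .1077 .0942 3.08
python3 -m creep '[[[0,0,0.02,0,0,0,0],[0,0,0,0,0,0,0]]]' >/dev/null
python3 st.py .5846 .1077 .0942 3.08
```

```text
t 13.35 pos [0.5858 0.1079 0.0978] yaw 3.1 F [-3.32  0.45  0.47] T [-0.01  0.6  -0.04] w 0.101 gf 50.0
shift units [-0.   -0.02  0.07] turn units [ 0.016 -0.004  0.003]
t 13.55 pos [0.5857 0.1075 0.0953] yaw 3.09 F [ 0.08  0.1  -7.61] T [ 0.09 -0.15 -0.05] w 0.102 gf 50.0
shift units [ 0.   -0.02  0.02] turn units [ 0.009 -0.003  0.002]
t 13.75 pos [0.5855 0.1079 0.0943] yaw 3.11 F [ 0.61  1.12 -9.44] T [ 0.37 -0.35  0.02] w 0.104 gf 50.0
shift units [-0.   -0.02  0.  ] turn units [ 0.003 -0.005  0.005]
```

```bash
python3 -m creep '[[[0,0,0.02,0,0,0,0],[0,0,0,0,0,0,0]]]' >/dev/null
python3 st.py .5846 .1077 .0942 3.08
python3 -m creep '[[[0,0,0.02,0,0,0,0],[0,0,0,0,0,0,0]]]' >/dev/null
python3 st.py .5846 .1077 .0942 3.08
```

```text
t 13.95 pos [0.5855 0.1079 0.0942] yaw 3.1 F [ 0.15  0.8  -4.55] T [ 0.32 -0.15  0.04] w 0.101 gf 50.0
shift units [-0.   -0.02  0.  ] turn units [ 0.008 -0.003  0.004]
t 14.15 pos [0.5856 0.1079 0.0941] yaw 3.1 F [-0.96  0.91  2.82] T [0.19 0.32 0.08] w 0.105 gf 50.0
shift units [-0.   -0.02 -0.  ] turn units [ 0.012 -0.002  0.004]
```

It is against the rigid stop at z ≈ 70 mm. One more firm push to make sure both sides are home.

```bash
python3 -m creep '[[[0,0,0.02,0,0,0,0],[0,0,0.01,0,0,0,0],[0,0,0,0,0,0,0]]]' >/dev/null
python3 st.py .5846 .1077 .0942 3.08
python3 -m creep '[[[0,0,-0.03,0,0,0,0],[0,0,-0.02,0,0,0,0],[0,0,0,0,0,0,0.15],[0,0,0,0,0,0,0.25],[0,0,0,0,0,0,0.35]]]' >/dev/null
python3 -m creep '[[[0,0,0,0,0,0,0.35],[0,0,0,0,0,0,0.35]]]'
python3 st.py .5846 .1077 .0942 3.08
```

```text
t 14.45 pos [0.5856 0.1079 0.0939] yaw 3.1 F [-5.73 -0.39 13.21] T [ 0.04  1.   -0.03] w 0.107 gf 50.0
shift units [-0.   -0.02 -0.01] turn units [0.017 0.001 0.003]
time_s: 15.15
tool_pos: [0.5852, 0.1075, 0.0941]
orientation: [0.0, 0.688, 0.726, 0.0]
wrist_force: [0.2, 0.1, 0.6]
grip_width: 0.347
grip_force: 0.0
t 15.15 pos [0.5852 0.1075 0.0941] yaw 3.09 F [0.16 0.14 0.61] T [-0.03 -0.09  0.04] w 0.347 gf 0.0
shift units [ 0.   -0.01 -0.  ] turn units [0.001 0.001 0.002]
```

Released. Retreat straight up, then aside toward the robot, and look.

```bash
python3 -m creep '[[[0,0,-0.2,0,0,0,0.35],[0,0,-0.4,0,0,0,0.35],[0,0,-0.6,0,0,0,0.35],[0,0,-0.6,0,0,0,0.35],[0,0,-0.6,0,0,0,0.35]]]' >/dev/null
python3 -m creep '[[[-0.3,0,-0.6,0,0,0,0.35],[-0.6,0,-0.3,0,0,0,0.35],[-0.6,0,0,0,0,0,0.35],[-0.6,0,0,0,0,0,0.35],[-0.6,0,0,0,0,0,0.35]]]' >/dev/null
python3 -m creep '[[[-0.6,0,0,0,0,0,0.35],[-0.6,0,0,0,0,0,0.35],[-0.6,0,0,0,0,0,0.35],[-0.3,0,0,0,0,0,0.35],[0,0,0,0,0,0,0.35]]]'
python3 - <<'E'
from station import manip
from h import *
o=[]
for n,(x,y,w,h) in dict(side=(180,160,100,100),top=(180,130,100,100)).items():
    c=manip.camera(n);np.savez(n+"2.npz",**c);o.append(cv2.resize(c["frame"][y:y+h,x:x+w,::-1],(400,400),interpolation=cv2.INTER_CUBIC))
cv2.imwrite("pics/g2.png",np.hstack(o))
O=np.array([.5896,.1079]);yaw=np.radians(3.08);d=np.arange(-.1,.1001,.001)
for z in(.083,): 
  for x in(-.07,-.06,-.05): print(x,(mids(d,prof(c,O,yaw,x,z,d),120)*1e3).round(1))
E
```

```text
time_s: 16.65
tool_pos: [0.5978, -0.1346, 0.2593]
orientation: [0.0, 0.689, 0.725, -0.0]
wrist_force: [0.2, -0.0, -0.2]
grip_width: 0.35
grip_force: 0.0
-0.07 [-76.6  74.6]
-0.06 [89.2]
-0.05 [90.1]
```

View pics/g2.png

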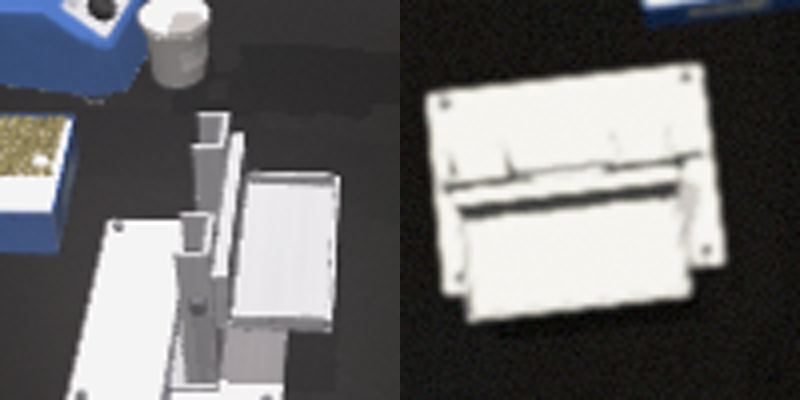

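The shelf hangs level and parallel, its web flush on both uprights. The plate spans -76.6 to 74.6 mm about the slot middle, as it should. The cup is undisturbed at the top of the side view and the gripper is clear.

```bash
python3 -c "
from station import manip
print(manip.close_job())"
```

```text
the job is handed in; nothing more can be done
None
```

I hung the shelf by both tabs in the upper slots, clicked it home about 70 mm above the worktop, let go with the gripper clear, and handed the job in at about 17 s; the verdict was not shown.

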